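# Bring the jam jar to the front of the spice carousel

### The arm

A 6-joint arm with a two-finger parallel gripper is mounted at the origin on a cart in front of the work surface, level with it; the furniture and walls round the work are solid. World frame = base frame: x ahead of the robot, y to its left, z up, the work surface at z = 0. Lengths are in m, angles in rad, forces in N, time in s.
With the tool pointing down it reaches from about 0.35 to 0.775 m from the base axis. Payload 7.3 kg.
Tool frame: the origin (TCP) lies between the finger pads; the fingertips stand 17 mm ahead of it and the grasp point (between the pads) lies 2 mm behind it; z points along the fingers, y is the line along which they close (so a half turn about z gives the same grasp; the last joint's range is limited). The gripper opens to 92 mm and grips with 3 to 60 N. Pads are 19 mm wide; open, the fingers measure 130 mm over their backs; the gripper's body (75 mm by 190 mm) begins 47 mm behind the grasp point.
Start: joints at [-1.441, 0.342, 1.524, -0, 1.275, -0.146], TCP at [0.143, -0.505, 0.244] pointing down, gripper open.
Joint ranges: [-2.53, 2.53], [-0.77, 2.02], [0.04, 2.7], [-1, 4.14], [0.28, 2.66], [-3.11, 3.11]. Speed limits (rad/s): [2.57, 2.57, 3.14, 3.14, 3.14, 3.14].

### API

Orientations are given as [roll, pitch, yaw] about the fixed x, y, z axes, in that order (R = Rz(yaw) Ry(pitch) Rx(roll)).
In Python, from cell import robot, optics gives the robot as it stands.
- The arm moves only by the tool play_rows, never from a script. Its argument "rows" is a list of rows, each a list of 7 numbers: the shift along the tool's x, y, z in cm, then the turn, a rotation vector about the tool's x, y, z in rad, then the opening, from 0 (shut) to 1 (fully open). In form: [[tx, ty, tz, wx, wy, wz, grip], ...]. A call has 1 to 20 rows; each row is the pose to reach, as a shift and turn from the pose commanded when the call began, along the tool's axes at that moment; what a row does not reach only later rows make up. A row lasts 1/10 s, in which the tool goes at most 50 mm and 8.59 degrees, less where a joint would pass 70% of its speed; a pose out of reach is approached as far as the arm can. A call with a gripper value outside its range is refused whole. The fingers move at their own pace and stop on an object; "squeeze" is the grip in N (left out, the last holds). Time passes only in rows, so rows that repeat a pose let the fingers close. It gives the time, the measured TCP pose, the force, the opening and the grip force at its end, in the units of the state.
- robot.observe(): the state, without advancing time (a new reading comes with each control period).
- optics.read_camera(name): name is "scene" or "top" or "wrist"; returns (picture, depth): 420x560x3 uint8, red, green, blue; 420x560 float32, m along the optical axis (not along the pixel's ray), 0 where there is no reading.
- optics.camera_model(name): a dict with "fx", "fy", "cx", "cy" (pixels), "origin" and "rotation" of the camera in the world; the wrist camera has in their place "tool_from_camera" (4x4, takes a point from camera to tool coordinates, whose origin is the TCP and whose axes are the flange's). Camera axes: x right, y up, looking along -z (the intrinsics and any distortion apply to the point x, -y, -z); pixel columns grow to the right and rows downward; lengths in m; the calibration is good to about 2 mm. A picture is of the moment at which its call begins: read the wrist's pose just before it. camera_model takes no time and is no camera call.
- robot.hand_in(): hands the job in; it is judged then, once.
The state is a dict: "time": time; "qpos": joint angles; "qvel": joint speeds; "joint_efforts": joint torques, N m; "tool_pos": TCP position; "tool_rot": TCP orientation; "contact_force": force on the tool from outside, world axes, zero at the start; "torque": the same for the moment, N m; "opening": finger opening in m; "grip_force": force on a finger pad.
Only numpy, scipy, OpenCV 4.12 (cv2) and the standard library are available. Lean on these libraries where they do the work, as an engineer would, in place of code of your own. Each camera call takes 0.05 s, during which the arm holds its last target. There are 200 camera calls.

### The job

Turn the spice carousel by pushing the posts on its rim gently with the fingertips, until the jar with the yellow lid stands at the front, in line with the red pointer under the tray, and leave it at rest there. Grip and lift nothing, do not touch the jars and tin on the tray, keep them all standing on it, and leave the mug, bowl, garlic and teaspoon where they are.

Things in the scene. Friction and masses are not known exactly. Their poses are not given: they have to be found in the camera images.
- pointer: flat red pointer with a diamond tip that sticks out from under the tray of the round spice carousel (lazy Susan), roughly toward the robot; fixed. Origin on the worktop under the turning axis; it points along its own -x axis, 22 mm wide (diamond 42 mm), tip 193 mm from the axis, 2 to 8 mm above the worktop
- tray: the carousel's wooden tray, 300 mm across, 18 mm thick, top 35 mm above the worktop; turns endlessly either way about the vertical axis through its origin (on the axis, at its underside). The bearing drags: 0.6 N at a post turns it slowly; unpushed, it stops almost at once and stays. A 4 mm steel rail joins its five rim posts 65 mm above the worktop
- post_0 (a point): middle of the brass ball (16 mm) on top of one rim post, on the tray's +x axis. Posts: five, upright, dark wood, 12 mm thick, 138 mm from the tray's axis, 72 degrees apart (0, 72, 144, 216, 288 degrees from the tray's x axis); ball tops 128 mm above the worktop
- jam_jar: the jar to bring to the front: squat glass jar with a yellow lid and red contents, 68 mm across, 84 mm high, 0.22 to 0.41 kg, loose; origin at the centre of its underside; stands on the tray, centre about 78 mm from its axis, the only one with a yellow lid
- tin: teal food tin, 75 mm across, 58 mm high, loose; origin at the centre of its underside; stands on the tray, centre about 78 mm from its axis
- herb_jar: glass spice jar with black cap and black label, 41 mm across, 105 mm high, loose; origin at the centre of its underside; stands on the tray, centre about 78 mm from its axis
- blue_jar: glass spice jar with black cap and dark blue label, 41 mm across, 105 mm high, loose; origin at the centre of its underside; stands on the tray, centre about 78 mm from its axis
- spice_jar: glass spice jar with dark brown cap and pale label, 41 mm across, 105 mm high, loose; origin at the centre of its underside; stands on the tray, centre about 78 mm from its axis
- mug: cream mug, 78 x 111 x 100 mm with handle, right of the carousel, a bystander; origin at the centre of its underside
- bowl: green bowl, 150 mm across, 77 mm high, left of the carousel, a bystander; origin at the centre of its underside
- garlic: garlic bulb, 60 mm across, 58 mm high, left of the carousel, a bystander; origin at the centre of its underside
- spoon: steel teaspoon, 138 x 28 x 12 mm, in front on the right, a bystander; origin at the centre of its underside

How it is judged:
By the outcome, as a careful person would: the job done as asked, in the order asked, and still so for the second after the job is handed in, with the robot touching nothing.
It also fails if it takes over 72 s, if anything falls off the work surface, if the arm or the gripper's body presses on something with over 40 N, if the wrist force passes 120 N, or if a joint passes its speed limit or range.

## Working session

There is one attempt and no reset: what is moved stays moved. The work goes in short steps, Python scripts to look and compute and a tool call to move; the robot and the scene stay as the last step left them, time stands still between calls to the robot, and variables do not carry over. Pictures are saved under pics/ and viewed, at most 10 in all, crops included, and the job is handed in when it is done.

Besides the shell and the picture viewer there is one more tool, called after "Call:" as name(argument=value, ...), one argument or row to a line, values as JSON. play_rows: Moves the arm, as the interface text tells. Its arguments: {"type":"object","properties":{"rows":{"type":"array"},"squeeze":{"type":"number"}},"required":["rows"]}

```bash
mkdir -p pics; ls
python3 - <<'E'
from cell import robot, optics
import cv2,numpy as np
for n in ["top","scene"]:
    p,d=optics.read_camera(n); cv2.imwrite(f"pics/{n}0.png",p[:,:,::-1]); np.savez(f"{n}0.npz",p=p,d=d)
    m=optics.camera_model(n); print(n,{k:np.round(v,4).tolist() if not isinstance(v,str) else v for k,v in m.items()})
s=robot.observe(); print({k:np.round(v,3).tolist() for k,v in s.items()})
E
```

```text
pics
top {'fx': 436.2383, 'fy': 436.2383, 'cx': 282.6754, 'cy': 209.6528, 'origin': [0.2668, 0.0162, 1.4224], 'rotation': [0.1946, -0.0281, -1.554]}
scene {'fx': 413.4097, 'fy': 413.4097, 'cx': 282.1689, 'cy': 207.3079, 'origin': [-0.1998, 0.6053, 0.8304], 'rotation': [0.9141, -0.01, -2.2703]}
{'time': 0.1, 'qpos': [-1.441, 0.343, 1.525, -0.0, 1.275, -0.146], 'qvel': [-0.001, -0.002, -0.004, -0.001, 0.001, -0.001], 'joint_efforts': [0.002, -43.2, -24.469, 0.072, 0.053, -0.0], 'tool_pos': [0.143, -0.505, 0.243], 'tool_rot': [-3.14, -0.0, 0.276], 'contact_force': [-0.17, 0.577, 0.827], 'torque': [0.034, 0.008, 0.012], 'grip_force': 0.0, 'opening': 0.092}
```

View pics/top0.png

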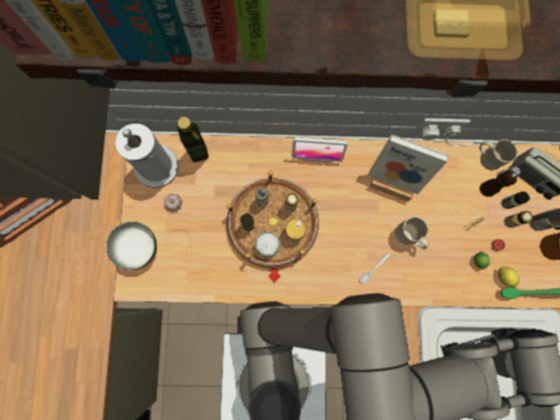

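View pics/scene0.png

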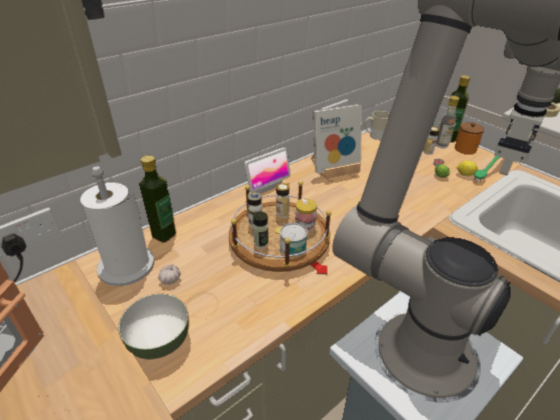

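The top view shows the carousel at about (273,222), the yellow lid at (296,229) and the red diamond at (275,276). Next I measure the posts, lid and pointer.

```bash
cat > h.py <<'E'
from cell import robot, optics
import cv2,numpy as np
from scipy.spatial.transform import Rotation as R
def ray(n,uv,z):
    m=optics.camera_model(n);u,v=uv
    d=R.from_euler('xyz',m['rotation']).apply([(u-m['cx'])/m['fx'],-(v-m['cy'])/m['fy'],-1])
    o=np.array(m['origin']);return o+d*(z-o[2])/d[2]
def proj(n,P):
    m=optics.camera_model(n);c=R.from_euler('xyz',m['rotation']).inv().apply(np.array(P)-m['origin'])
    return np.c_[m['cx']-m['fx']*c[:,0]/c[:,2], m['cy']+m['fy']*c[:,1]/c[:,2]]
def blobs(p,lo,hi,amin,box):
    h=cv2.cvtColor(p,cv2.COLOR_RGB2HSV);k=cv2.inRange(h,np.array(lo),np.array(hi))
    u0,v0,u1,v1=box;q=np.zeros_like(k);q[v0:v1,u0:u1]=k[v0:v1,u0:u1]
    n,_,st,c=cv2.connectedComponentsWithStats(q)
    return [(c[i],st[i,4]) for i in range(1,n) if st[i,4]>=amin]
E
python3 - <<'E'
from h import *
p=np.load('top0.npz')['p'];d=np.load('top0.npz')['d']
for c,a in blobs(p,(20,140,120),(32,255,255),3,(215,160,335,290)): print('yel',c.round(1),a,ray('top',c,.084+.035).round(4))
for c,a in blobs(p,(0,200,120),(6,255,255),10,(215,240,335,290)): print('red',c.round(1),a,ray('top',c,.008).round(4))
for t,n,b in (('top','top',(213,160,333,290)),('scene','scene',(210,170,350,290))):
    p=np.load(n+'0.npz')['p'];c=p[b[1]:b[3],b[0]:b[2]]
    cv2.imwrite(f'pics/{t}c.png',cv2.resize(c,None,fx=4.5 if t=='top' else 5,fy=4.5 if t=='top' else 5,interpolation=cv2.INTER_CUBIC)[:,:,::-1])
E
```

```text
yel [270.  172.8] 10 [0.6399 0.0251 0.119 ]
yel [314.5 200.5] 12 [ 0.5552 -0.1132  0.119 ]
yel [228.6 205.4] 13 [0.534  0.1485 0.119 ]
yel [271.5 221.6] 38 [0.4869 0.0172 0.119 ]
yel [294.7 229.7] 260 [ 0.4634 -0.0534  0.119 ]
yel [301.6 252.2] 16 [ 0.3958 -0.075   0.119 ]
yel [247.9 255.1] 17 [0.3841 0.0852 0.119 ]
red [274.1 276.4] 19 [0.3277 0.0049 0.008 ]
```

View pics/topc.png

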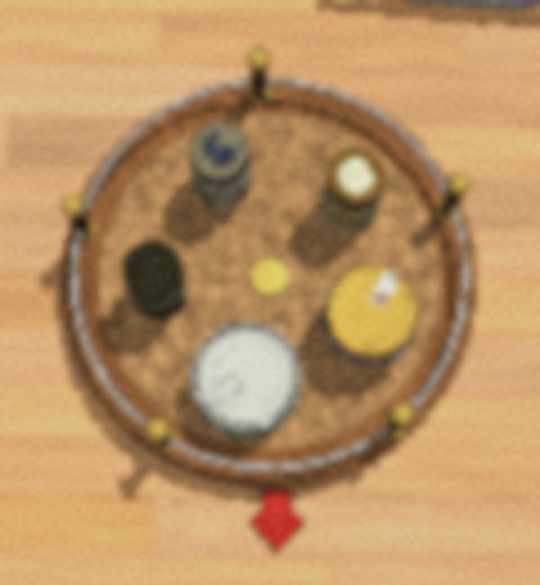

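The crop shows all five brass balls, the yellow lid on the right, and the red diamond directly below the tray.

```bash
cat >> h.py <<'E'
from scipy.optimize import least_squares
def measure(p,ax=None,out=True):
    bs=blobs(p,(20,140,120),(32,255,255),3,(213,155,335,290))
    Q=[];lid=None
    for c,a in bs:
        if a>120: lid=c
        elif a<32: Q.append(ray('top',c,.120)[:2])
    Q=np.array(Q)
    f=lambda x:np.concatenate([np.hypot(*(Q-x[:2]).T)-.138])
    if ax is None: ax=least_squares(f,[.5,.015]).x
    h=cv2.cvtColor(p,cv2.COLOR_RGB2HSV);k=cv2.inRange(h,np.array((18,110,90)),np.array((34,255,255)))
    m=np.zeros_like(k);cv2.circle(m,tuple(int(round(x)) for x in lid),14,255,-1);k&=m
    cs=max(cv2.findContours(k,cv2.RETR_EXTERNAL,cv2.CHAIN_APPROX_NONE)[0],key=cv2.contourArea)
    (u,v),r=cv2.minEnclosingCircle(cv2.convexHull(cs))
    L=ray('top',(u,v),.119)[:2]
    deg=lambda P:np.degrees(np.arctan2(*(P-ax)[::-1]))
    A=np.array([deg(q) for q in Q])
    print('axis',ax.round(4),'posts',A.round(1),'mod72',(A%72).round(1),'r',np.hypot(*(Q-ax).T).round(4))
    print('lid',L.round(4),'r px',round(r,1),'rad',np.hypot(*(L-ax)).round(4),'ang',deg(L).round(2))
    return ax,Q,A,L
E
python3 - <<'E'
from h import *
p=np.load('top0.npz')['p']
ax,Q,A,L=measure(p)
print('hub',ray('top',(271.5,221.6),.037))
for c,a in blobs(p,(0,150,100),(8,255,255),10,(255,262,295,290)): 
    P=ray('top',c,.008)[:2];print('red',c,a,P,np.degrees(np.arctan2(*(P-ax)[::-1])))
h=cv2.cvtColor(p,cv2.COLOR_RGB2HSV);k=cv2.inRange(h,np.array((0,150,90)),np.array((8,255,255)));k[:262]=0;k[290:]=0;k[:,:255]=0;k[:,295:]=0
v,u=np.nonzero(k);print(np.c_[u,v][np.argmax(v)],u.min(),u.max(),v.max())
for nm,uv,z in (('mug',(414,231),.1),('book L',(370,190),.0),('spoon',(364,279),.005),('spoon2',(388,256),.005),('phone',(320,162),0),('garlic',(173,202),.05),('bowl',(132,246),.077),('bottle',(197,155),.0)): print(nm,ray('top',uv,z).round(3))
E
```

```text
axis [0.5019 0.0139] posts [   4.6  -67.3   76.6 -140.1  148.9] mod72 [4.6 4.7 4.6 3.9 4.9] r [0.1381 0.1377 0.1382 0.1385 0.1377]
lid [ 0.4667 -0.0555] r px 10.6 rad 0.0779 ang -116.9
hub [0.5006872  0.01713904 0.037     ]
red [274.0625     274.54166667] 96 [0.33351121 0.0051943 ] -177.02736855894315
[273 281] 269 279 281
mug [ 0.47  -0.423  0.1  ]
book L [ 0.622 -0.313  0.   ]
spoon [ 0.325 -0.285  0.005]
spoon2 [ 0.4   -0.366  0.005]
phone [ 0.716 -0.143  0.   ]
garlic [0.555 0.333 0.05 ]
bowl [0.409 0.443 0.077]
bottle [0.73  0.275 0.   ]
```

```bash
cat >> h.py <<'E'
AX=np.array([.5019,.0139])
def toolshift(T,yaw):  # target world xyz, yaw(deg) -> row in cm/rad
    s=robot.observe();r=R.from_euler('xyz',s['tool_rot'])
    t=r.inv().apply(np.array(T)-s['tool_pos'])*100
    w=(r.inv()*R.from_euler('xyz',[np.pi,0,np.radians(yaw)])).as_rotvec()
    return np.r_[t,w].round(3)
def at(th,z,rad=.138):
    t=np.radians(th);return np.r_[AX+rad*np.array([np.cos(t),np.sin(t)]),z]
E
python3 - <<'E'
from h import *
print(optics.camera_model('wrist')['tool_from_camera'])
for yaw in (70,124): print(yaw,toolshift(at(-50,.244),yaw))
print(at(-50,.244))
E
```

```text
[[ 1.03668943e-03  9.58516959e-01  2.85033619e-01  7.71765556e-02]
 [ 9.99998629e-01 -1.36165996e-03  9.41945586e-04  2.02666985e-04]
 [ 1.29098969e-03  2.85032252e-01 -9.58517057e-01 -1.40349987e-01]
 [ 0.00000000e+00  0.00000000e+00  0.00000000e+00  1.00000000e+00]]
70 [ 5.4323e+01 -2.7549e+01 -4.1000e-02 -1.0000e-03 -1.0000e-03 -9.4600e-01]
124 [ 5.4323e+01 -2.7549e+01 -4.1000e-02 -1.0000e-03 -1.0000e-03 -1.8880e+00]
[ 0.59060469 -0.09181413  0.244     ]
```

Call:
play_rows(
  rows=[
    [4,-2,0,0,0,-0.14,0],
    [8,-4,0,0,0,-0.28,0],
    [12,-6,0,0,0,-0.42,0],
    [16,-8,0,0,0,-0.56,0],
    [20,-10,0,0,0,-0.7,0],
    [24,-12,0,0,0,-0.84,0],
    [28,-14,0,0,0,-0.98,0],
    [32,-16,0,0,0,-1.12,0],
    [36,-18,0,0,0,-1.26,0],
    [40,-20,0,0,0,-1.4,0],
    [44,-22,0,0,0,-1.54,0],
    [48,-24.3,0,0,0,-1.68,0],
    [51.5,-26,0,0,0,-1.82,0],
    [54.3,-27.5,0,0,0,-1.95,0],
    [54.3,-27.5,0,0,0,-1.95,0],
    [54.3,-27.5,0,0,0,-1.95,0],
    [54.3,-27.5,0,0,0,-1.95,0],
    [54.3,-27.5,0,0,0,-1.95,0],
  ],
)

```text
time: 1.9
tool_pos: [0.5899, -0.0937, 0.2439]
tool_rot: [-3.141, 0.0, 2.223]
contact_force: [-0.7, 0.3, 0.3]
opening: 0.0008
grip_force: 0.0
```

Run:
```python
from h import *
s=robot.observe(); print({k:np.round(s[k],3).tolist() for k in ('time','tool_pos','tool_rot','contact_force','opening','qpos')})
p,d=optics.read_camera("wrist"); cv2.imwrite("pics/w1.png",p[:,:,::-1])
print(toolshift(at(-50,.107),130))
```

```text
{'time': 1.9, 'tool_pos': [0.59, -0.094, 0.244], 'tool_rot': [-3.141, 0.0, 2.223], 'contact_force': [-0.668, 0.348, 0.299], 'opening': 0.001, 'qpos': [-0.286, 0.476, 1.314, -0.0, 1.352, -0.938]}
[ 0.115  0.17  13.691 -0.     0.    -0.045]
```

View pics/w1.png

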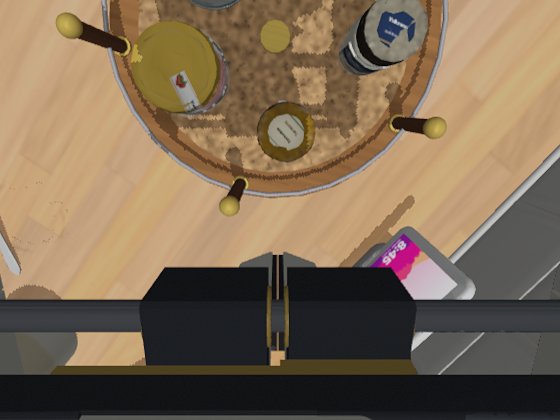

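The wrist view shows the closed fingers just outside the tray, with post ball (230,205) to their left and clear of them. Now I descend.

Call:
play_rows(
  rows=[
    [0.1,0.2,2,0,0,-0.04,0],
    [0.1,0.2,4,0,0,-0.04,0],
    [0.1,0.2,6,0,0,-0.04,0],
    [0.1,0.2,8,0,0,-0.04,0],
    [0.1,0.2,10,0,0,-0.04,0],
    [0.1,0.2,11.5,0,0,-0.04,0],
    [0.1,0.2,12.8,0,0,-0.04,0],
    [0.1,0.2,13.7,0,0,-0.04,0],
    [0.1,0.2,13.7,0,0,-0.04,0],
    [0.1,0.2,13.7,0,0,-0.04,0],
  ],
)

```text
time: 2.95
tool_pos: [0.5918, -0.0909, 0.1072]
tool_rot: [3.141, 0.001, 2.266]
contact_force: [-0.7, 0.3, -0.8]
opening: 0.0003
grip_force: 0.0
```

Run:
```python
from h import *
s=robot.observe(); print({k:np.round(s[k],3).tolist() for k in ('time','tool_pos','tool_rot','contact_force')})
for i in range(1,21):
    th=-50-1.5*i; print(toolshift(at(th,.107),th+180)[[0,1,5]].tolist())
```

```text
{'time': 2.95, 'tool_pos': [0.592, -0.091, 0.107], 'tool_rot': [3.141, 0.001, 2.266], 'contact_force': [-0.721, 0.34, -0.78]}
[0.013, -0.512, 0.023]
[0.026, -0.873, 0.049]
[0.049, -1.234, 0.075]
[0.081, -1.593, 0.101]
[0.122, -1.952, 0.127]
[0.172, -2.31, 0.154]
[0.232, -2.666, 0.18]
[0.302, -3.021, 0.206]
[0.38, -3.373, 0.232]
[0.468, -3.724, 0.258]
[0.565, -4.072, 0.285]
[0.671, -4.417, 0.311]
[0.786, -4.76, 0.337]
[0.91, -5.099, 0.363]
[1.042, -5.435, 0.389]
[1.184, -5.768, 0.415]
[1.334, -6.096, 0.442]
[1.493, -6.421, 0.468]
[1.66, -6.741, 0.494]
[1.835, -7.057, 0.52]
```

Call:
play_rows(
  rows=[
    [0.01,-0.5,0,0,0,0.02,0],
    [0.03,-0.87,0,0,0,0.05,0],
    [0.04,-1.05,0,0,0,0.06,0],
    [0.05,-1.2,0,0,0,0.07,0],
    [0.06,-1.35,0,0,0,0.085,0],
    [0.075,-1.5,0,0,0,0.095,0],
    [0.09,-1.65,0,0,0,0.105,0],
    [0.11,-1.85,0,0,0,0.12,0],
    [0.14,-2.08,0,0,0,0.137,0],
    [0.172,-2.31,0,0,0,0.154,0],
    [0.21,-2.55,0,0,0,0.171,0],
    [0.25,-2.78,0,0,0,0.188,0],
    [0.302,-3.02,0,0,0,0.206,0],
    [0.355,-3.26,0,0,0,0.223,0],
    [0.41,-3.49,0,0,0,0.24,0],
    [0.468,-3.72,0,0,0,0.258,0],
    [0.53,-3.96,0,0,0,0.276,0],
    [0.6,-4.19,0,0,0,0.293,0],
    [0.67,-4.42,0,0,0,0.311,0],
    [0.67,-4.42,0,0,0,0.311,0],
  ],
)

```text
time: 4.95
tool_pos: [0.553, -0.1141, 0.1067]
tool_rot: [-3.141, 0.0, 1.954]
contact_force: [0.8, 0.5, 1.2]
opening: 0.0007
grip_force: 0.0
```

```bash
cat > look.py <<'E'
from h import *
import sys
s=robot.observe(); print({k:np.round(s[k],3).tolist() for k in ('time','tool_pos','tool_rot','contact_force')})
tp=np.array(s['tool_pos'][:2])-AX; print('tool ang',np.degrees(np.arctan2(tp[1],tp[0])).round(2))
p,d=optics.read_camera('top'); cv2.imwrite(f'pics/{sys.argv[1]}.png',cv2.resize(p[150:300,205:345],None,fx=4,fy=4,interpolation=cv2.INTER_CUBIC)[:,:,::-1])
try: measure(p,AX)
except Exception as e: print('no lid',e)
E
python3 look.py t2
python3 - <<'E'
from h import *
for i in range(1,21):
    th=-68-1.2*i; print(toolshift(at(th,.107),th+180)[[0,1,5]].tolist())
E
```

```text
{'time': 4.95, 'tool_pos': [0.553, -0.114, 0.107], 'tool_rot': [-3.141, 0.0, 1.954], 'contact_force': [0.835, 0.52, 1.236]}
tool ang -68.25
no lid 'NoneType' object is not iterable
[-0.014, -0.248, 0.021]
[-0.005, -0.537, 0.042]
[0.01, -0.826, 0.063]
[0.031, -1.114, 0.084]
[0.058, -1.402, 0.104]
[0.091, -1.689, 0.125]
[0.131, -1.975, 0.146]
[0.176, -2.261, 0.167]
[0.227, -2.545, 0.188]
[0.284, -2.828, 0.209]
[0.347, -3.111, 0.23]
[0.416, -3.391, 0.251]
[0.49, -3.67, 0.272]
[0.571, -3.948, 0.293]
[0.657, -4.224, 0.314]
[0.75, -4.498, 0.335]
[0.847, -4.77, 0.356]
[0.951, -5.04, 0.377]
[1.06, -5.307, 0.398]
[1.175, -5.572, 0.419]
```

View pics/t2.png

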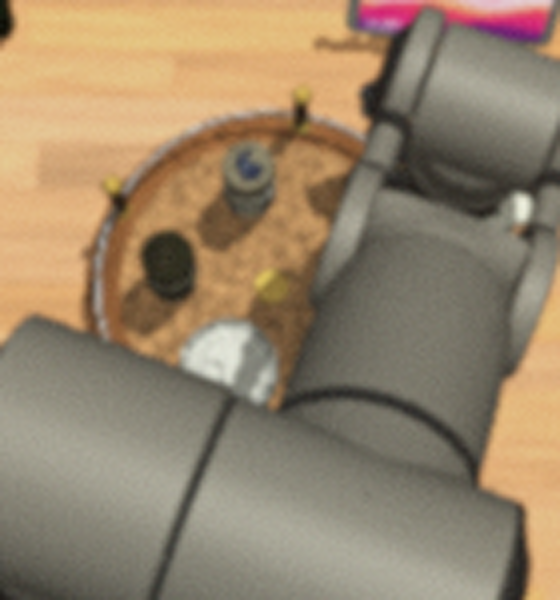

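The arm hides the lid, but two posts are visible at the top (302,95) and left (115,187). They give the tray angle.

```bash
cat > posts.py <<'E'
from h import *
import sys
s=robot.observe(); tp=np.array(s['tool_pos'][:2])-AX
print(s['time'],'tool ang',np.degrees(np.arctan2(tp[1],tp[0])).round(2),'r',np.hypot(*tp).round(4),'F',np.round(s['contact_force'],2))
p,d=optics.read_camera('top')
for c,a in blobs(p,(19,120,90),(33,255,255),3,(213,155,335,290)):
    P=ray('top',c,.12)[:2]-AX; r=np.hypot(*P)
    if abs(r-.138)<.008 and a<40: print('post',c.round(1),a,'r',r.round(4),'ang',np.degrees(np.arctan2(P[1],P[0])).round(1), 'mod72',(np.degrees(np.arctan2(P[1],P[0]))%72).round(1))
E
python3 posts.py
```

```text
5.0 tool ang -68.17 r 0.1378 F [ 0.08  0.3  -1.33]
post [280.1 173.4] 17 r 0.1381 ang -8.3 mod72 63.7
post [232.7 196.1] 18 r 0.1375 ang 63.6 mod72 63.6
```

Call:
play_rows(
  rows=[
    [0,-0.25,0,0,0,0.021,0],
    [0,-0.54,0,0,0,0.042,0],
    [0.01,-0.83,0,0,0,0.063,0],
    [0.03,-1.11,0,0,0,0.084,0],
    [0.06,-1.4,0,0,0,0.104,0],
    [0.09,-1.69,0,0,0,0.125,0],
    [0.13,-1.98,0,0,0,0.146,0],
    [0.18,-2.26,0,0,0,0.167,0],
    [0.23,-2.55,0,0,0,0.188,0],
    [0.28,-2.83,0,0,0,0.209,0],
    [0.35,-3.11,0,0,0,0.23,0],
    [0.42,-3.39,0,0,0,0.251,0],
    [0.49,-3.67,0,0,0,0.272,0],
    [0.57,-3.95,0,0,0,0.293,0],
    [0.66,-4.22,0,0,0,0.314,0],
    [0.75,-4.5,0,0,0,0.335,0],
    [0.85,-4.77,0,0,0,0.356,0],
    [0.95,-5.04,0,0,0,0.377,0],
    [1.06,-5.31,0,0,0,0.398,0],
    [1.17,-5.57,0,0,0,0.419,0],
  ],
)

```text
time: 7.05
tool_pos: [0.4971, -0.1239, 0.1067]
tool_rot: [3.142, 0.0, 1.534]
contact_force: [1.4, -0.0, -0.6]
opening: 0.0004
grip_force: 0.4
```

```bash
python3 posts.py
python3 - <<'E'
from h import *
for i in range(1,20):
    th=-92-1.15*i; print(toolshift(at(th,.107),th+180)[[0,1,5]].tolist())
E
```

```text
7.05 tool ang -92.01 r 0.1378 F [ 1.41 -0.02 -0.59]
post [297.1 179.7] 19 r 0.1384 ang -31.8 mod72 40.2
post [244.6 182.1] 17 r 0.1382 ang 39.9 mod72 39.9
post [229.9 232.9] 22 r 0.1376 ang 112.4 mod72 40.4
post [275.  262.6] 27 r 0.1388 ang -176.0 mod72 40.0
[-0.015, -0.224, 0.017]
[-0.007, -0.501, 0.037]
[0.006, -0.778, 0.057]
[0.025, -1.054, 0.077]
[0.049, -1.33, 0.098]
[0.079, -1.605, 0.118]
[0.114, -1.88, 0.138]
[0.155, -2.154, 0.158]
[0.201, -2.427, 0.178]
[0.253, -2.699, 0.198]
[0.31, -2.97, 0.218]
[0.373, -3.24, 0.238]
[0.441, -3.509, 0.258]
[0.514, -3.776, 0.278]
[0.593, -4.041, 0.298]
[0.677, -4.305, 0.318]
[0.766, -4.567, 0.338]
[0.861, -4.828, 0.358]
[0.96, -5.086, 0.379]
```

Call:
play_rows(
  rows=[
    [0,-0.22,0,0,0,0.017,0],
    [0,-0.5,0,0,0,0.037,0],
    [0.01,-0.78,0,0,0,0.057,0],
    [0.03,-1.05,0,0,0,0.077,0],
    [0.05,-1.33,0,0,0,0.098,0],
    [0.08,-1.6,0,0,0,0.118,0],
    [0.11,-1.88,0,0,0,0.138,0],
    [0.16,-2.15,0,0,0,0.158,0],
    [0.2,-2.43,0,0,0,0.178,0],
    [0.25,-2.7,0,0,0,0.198,0],
    [0.31,-2.97,0,0,0,0.218,0],
    [0.37,-3.24,0,0,0,0.238,0],
    [0.44,-3.51,0,0,0,0.258,0],
    [0.51,-3.78,0,0,0,0.278,0],
    [0.59,-4.04,0,0,0,0.298,0],
    [0.68,-4.3,0,0,0,0.318,0],
    [0.77,-4.5,0,0,0,0.335,0],
    [0.8,-4.65,0,0,0,0.344,0],
    [0.82,-4.72,0,0,0,0.35,0],
    [0.82,-4.72,0,0,0,0.35,0],
  ],
)

```text
time: 9.1
tool_pos: [0.4503, -0.114, 0.1067]
tool_rot: [-3.141, 0.0, 1.186]
contact_force: [0.8, 0.4, -0.5]
opening: -0.0
grip_force: 0.0
```

```bash
python3 posts.py;python3 look.py t3
```

```text
9.1 tool ang -111.97 r 0.1379 F [ 0.84  0.38 -0.53]
post [258.3 174.9] 20 r 0.1383 ang 19.9 mod72 19.9
post [308.5 190.2] 20 r 0.138 ang -51.8 mod72 20.2
post [227.1 217.3] 19 r 0.1378 ang 92.1 mod72 20.1
post [259. 261.] 27 r 0.1398 ang 164.4 mod72 20.4
{'time': 9.15, 'tool_pos': [0.45, -0.114, 0.107], 'tool_rot': [-3.141, 0.0, 1.186], 'contact_force': [-0.293, 0.158, 0.064]}
tool ang -111.96
axis [0.5019 0.0139] posts [ 20.3 -52.   92.1 163.8 164.1] mod72 [20.3 20.  20.1 19.8 20.1] r [0.1383 0.1382 0.1375 0.0164 0.1371]
lid [0.4247 0.0044] r px 11.0 rad 0.0778 ang -172.99
```

View pics/t3.png

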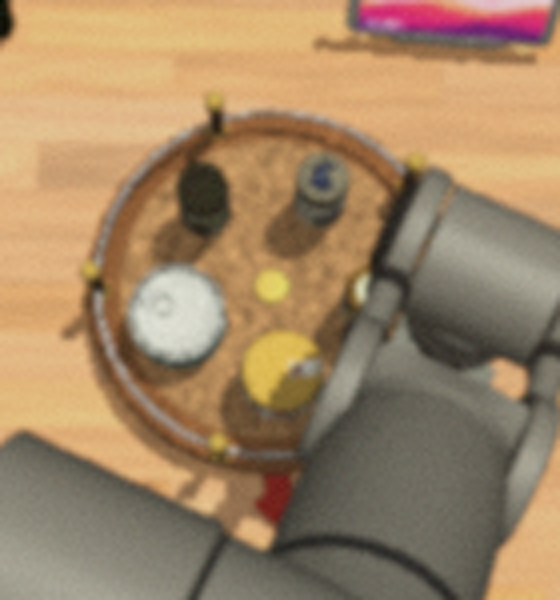

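The lid is now fully visible at about -173°, and the pointer is at about -177°. So I push 3.6° more, then back off and raise the arm.

Run:
```python
from h import *
for th in (-112.6,-113.2,-113.8,-114.4,-115,-115.6,-113,-110,-107): print(th,toolshift(at(th,.107),th+180)[[0,1,5]].tolist())
```

```text
-112.6 [-0.006, -0.156, 0.01]
-113.2 [-0.003, -0.301, 0.02]
-113.8 [0.0, -0.445, 0.031]
-114.4 [0.005, -0.589, 0.041]
-115 [0.012, -0.734, 0.052]
-115.6 [0.02, -0.878, 0.062]
-113 [-0.004, -0.252, 0.017]
-110 [0.003, 0.47, -0.036]
-107 [0.047, 1.191, -0.088]
```

Call:
play_rows(
  rows=[
    [0,-0.15,0,0,0,0.01,0],
    [0,-0.3,0,0,0,0.02,0],
    [0,-0.44,0,0,0,0.03,0],
    [0,-0.58,0,0,0,0.041,0],
    [0.01,-0.7,0,0,0,0.05,0],
    [0.01,-0.8,0,0,0,0.056,0],
    [0.02,-0.87,0,0,0,0.062,0],
    [0.02,-0.87,0,0,0,0.062,0],
    [0,-0.5,0,0,0,0.03,0],
    [0,0,0,0,0,0,0],
    [0,0.6,0,0,0,-0.04,0],
    [0.05,1.2,0,0,0,-0.09,0],
    [0.05,1.2,-2,0,0,-0.09,0],
    [0.05,1.2,-5,0,0,-0.09,0],
    [0.05,1.2,-9,0,0,-0.09,0],
    [0.05,1.2,-13,0,0,-0.09,0],
    [0.05,1.2,-14,0,0,-0.09,0],
    [0.05,1.2,-14,0,0,-0.09,0],
  ],
)

```text
time: 11.0
tool_pos: [0.4625, -0.1184, 0.2481]
tool_rot: [3.138, 0.001, 1.276]
contact_force: [0.1, 0.1, -0.6]
opening: 0.0002
grip_force: 0.0
```

Run:
```python
from h import *
r=R.from_euler('xyz',robot.observe()['tool_rot'])
print(r.inv().apply([-.10,-.27,0])*100, robot.observe()['tool_pos'])
```

```text
[-2.87404420e+01 -1.72827055e+00  8.69520515e-03] [ 0.4624782  -0.11839434  0.24813292]
```

Next I move the arm aside at height, over the spoon and mug area, so the top view is clear.

Call:
play_rows(
  rows=[
    [-4,-0.2,0,0,0,0,0],
    [-8,-0.5,0,0,0,0,0],
    [-12,-0.7,0,0,0,0,0],
    [-16,-1,0,0,0,0,0],
    [-20,-1.2,0,0,0,0,0],
    [-24,-1.4,0,0,0,0,0],
    [-28.5,-1.7,0,0,0,0,0],
    [-28.5,-1.7,0,0,0,0,0],
    [-28.5,-1.7,0,0,0,0,0],
  ],
)

```text
time: 11.9
tool_pos: [0.3617, -0.3857, 0.2445]
tool_rot: [-3.138, -0.003, 1.274]
contact_force: [0.6, 0.5, -0.4]
opening: 0.0006
grip_force: 0.0
```

```bash
python3 look.py t4
python3 - <<'E'
from h import *
p,_=optics.read_camera('top'); q,_=optics.read_camera('scene')
for n,im,b in (('top',p,(255,255,295,290)),('scene',q,(290,250,340,285))):
    for c,a in blobs(im,(0,170,90),(8,255,255),10,b): 
        P=ray(n,c,.008)[:2];print(n,'red',c.round(1),a,P.round(4),np.degrees(np.arctan2(*(P-AX)[::-1])).round(2))
for c,a in blobs(q,(20,140,100),(32,255,255),3,(215,170,345,290)): print('sc',c.round(1),a,ray('scene',c,.119).round(4))
for c,a in blobs(p,(20,140,100),(32,255,255),3,(260,210,285,232)): print('hub',c.round(1),a,ray('top',c,.037).round(4))
cv2.imwrite('pics/sc4.png',cv2.resize(q[170:290,215:345],None,fx=4.5,fy=4.5,interpolation=cv2.INTER_CUBIC)[:,:,::-1])
E
```

```text
{'time': 11.9, 'tool_pos': [0.362, -0.386, 0.244], 'tool_rot': [-3.138, -0.003, 1.274], 'contact_force': [0.55, 0.523, -0.357]}
tool ang -109.34
axis [0.5019 0.0139] posts [  16.6  -55.5   88.4  160.1 -127.6  160.5] mod72 [16.6 16.5 16.4 16.1 16.4 16.5] r [0.1383 0.1368 0.1376 0.015  0.1377 0.1378]
lid [0.424  0.0096] r px 10.9 rad 0.078 ang -176.87
top red [273.5 272.1] 48 [0.3412 0.0072] -177.62
scene red [316.4 266. ] 65 [0.3489 0.0098] -178.47
sc [291.1 181.4] 11 [ 0.5843 -0.0995  0.119 ]
sc [240. 192.] 9 [0.6376 0.0544 0.119 ]
sc [308.4 196.7] 7 [ 0.492  -0.0862  0.119 ]
sc [290.2 203.5] 6 [ 0.501  -0.0234  0.119 ]
sc [328.  207.2] 10 [ 0.4202 -0.0948  0.119 ]
sc [241.  214.7] 3 [0.5483 0.1146 0.119 ]
sc [298.  222.9] 251 [0.4222 0.017  0.119 ]
sc [238.  227.1] 20 [0.5104 0.1516 0.119 ]
sc [280.8 230.8] 9 [0.4269 0.0735 0.119 ]
sc [297.8 238.6] 19 [0.3756 0.0595 0.119 ]
sc [240.3 251.1] 7 [0.4316 0.2002 0.119 ]
sc [296.7 262.8] 6 [0.3126 0.1194 0.119 ]
hub [272. 219.] 3 [0.5092 0.0157 0.037 ]
hub [270.4 222.4] 14 [0.4979 0.0205 0.037 ]
hub [275.  223.3] 3 [0.4953 0.0058 0.037 ]
```

View pics/t4.png

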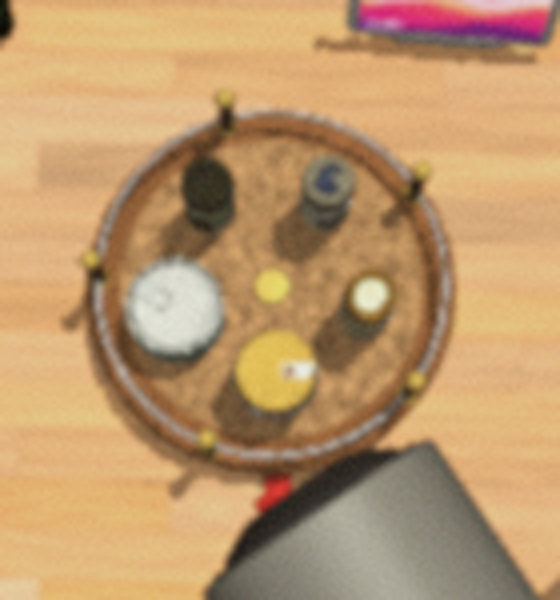

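View pics/sc4.png

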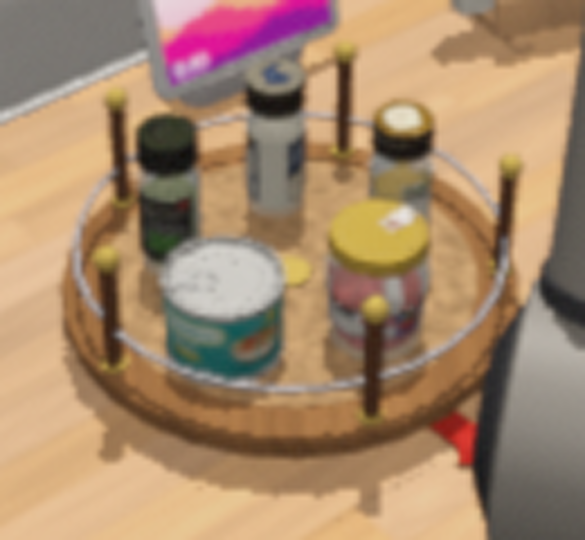

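The jar is now at the front, level with the pointer, and everything on the tray is standing. As a cross-check, I get the pointer direction from the first, unobstructed scene image.

Run:
```python
from h import *
for n,b in (('top',(255,260,295,290)),('scene',(300,250,340,285))):
    im=np.load(n+'0.npz')['p']
    h=cv2.cvtColor(im,cv2.COLOR_RGB2HSV);k=cv2.inRange(h,np.array((0,150,80)),np.array((8,255,255)));q=k*0;q[b[1]:b[3],b[0]:b[2]]=k[b[1]:b[3],b[0]:b[2]]
    v,u=np.nonzero(q);P=np.array([ray(n,(a,c),.008)[:2] for a,c in zip(u,v)])
    D=P[P[:,0]<.36]; far=P[np.argsort(P[:,0])[:4]].mean(0)
    ext=(P[:,1].min()+P[:,1].max())/2
    ang=lambda X,A:np.degrees(np.arctan2(*(X-A)[::-1])).round(2)
    print(n,len(P),'centroid',P.mean(0).round(4),ang(P.mean(0),AX),'tip',far.round(4),ang(far,AX),'mid y',ext.round(4),P.min(0).round(4),P.max(0).round(4))
# scene view: axis from its posts (balls), lid
q,_=optics.read_camera('scene');L=[];
Q=np.array([ray('scene',c,.12)[:2] for c in [(291.1,181.4),(240,192),(328,207.2),(238,227.1),(297.8,238.6)]])
x=least_squares(lambda x:np.hypot(*(Q-x).T)-.138,[.5,.015]).x
print('scene axis',x.round(4),np.degrees(np.arctan2(*(Q-x).T[::-1])).round(1))
c=ray('scene',(298,222.9),.117)[:2];print('lid',ang(c,x),np.hypot(*(c-x)))
```

```text
top 99 centroid [0.3342 0.0053] -177.07 tip [0.3138 0.0058] -177.53 mid y 0.0053 [ 0.313  -0.0107] [0.3544 0.0214]
scene 126 centroid [0.3399 0.0073] -177.67 tip [0.3153 0.0087] -178.42 mid y 0.0067 [ 0.3134 -0.0107] [0.3661 0.0241]
scene axis [0.5047 0.0145] [ -55.2   17.1 -128.2   88.1  160.6]
lid 179.45 0.08059392410385546
```

```bash
python3 -c "
from cell import robot
print(robot.hand_in())"
```

```text
the job is handed in; nothing more can be done
None
```

The carousel is turned and handed in: in the top view the yellow-lid jar is within about 1° of the red pointer (a rougher scene-view check was 2–3° off), at rest, with all the jars and the tin standing and the arm clear.

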